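Sweep the loose stoppers into the collecting bay

ROBOT

A 6-joint arm with a two-finger parallel gripper is mounted at the origin on the work surface. World frame = base frame: x ahead of the robot, y to its left, z up, the work surface at z = 0. Lengths are in mm, angles in rad, forces in N, time in s.
With the tool pointing down it reaches from about 350 to 775 mm from the base axis. Payload 7.3 kg.
Tool frame: the origin (TCP) lies on the front face of the gripper's body, between the roots of the fingers; the fingertips stand 66 mm ahead of it and the grasp point (between the pads) lies 47 mm ahead of it (bot.tcp_to_grasp is the z of the grasp point in the tool frame, in mm); z points along the fingers, y is the direction in which the jaws open and shut (so a half turn about z gives the same grasp; the last joint's range is limited). The gripper opens to 92 mm and grips with 3 to 60 N. Pads are 19 mm wide; open, the fingers measure 130 mm over their backs; the gripper's body (75 mm by 190 mm) begins 47 mm behind the grasp point.
Start: joints at [1.126, 0.342, 1.524, -0, 1.275, -0.146], TCP at [154.529, 501.756, 292.241] pointing down, gripper open.
Joint ranges: [-2.53, 2.53], [-0.77, 2.02], [0.04, 2.7], [-1, 4.14], [0.28, 2.66], [-3.11, 3.11]. Speed limits (rad/s): [2.57, 2.57, 3.14, 3.14, 3.14, 3.14].

INTERFACE

Orientations are given as [roll, pitch, yaw] about the fixed x, y, z axes, in that order (R = Rz(yaw) Ry(pitch) Rx(roll)).
In Python, from plant import bot gives the robot as it stands.
- The arm moves only by the tool carry_out, never from a script. Its argument "deltas" is a list that holds one entry, the list of rows, each a list of 4 numbers: the shift along the tool's x, y, z in mm, then the turn about the tool's z in units of 5 degrees (1.0 is 5 degrees). A call has 1 to 20 rows; each row is the pose to reach, as a shift and turn from the pose commanded when the call began, along the tool's axes at that moment; what a row does not reach only later rows make up. A row lasts 1/10 s, in which the tool goes at most 50 mm and 8.59 degrees, less where a joint would pass 70% of its speed; a pose out of reach is approached as far as the arm can. A call with a gripper value outside its range is refused whole. "fingers" is the finger opening in mm, from 0 to 91.8, set as the call begins (left out, the last holds). The fingers move at their own pace and stop on an object; the grip force is fixed at half the most. Time passes only in rows, so rows that repeat a pose let the fingers close. It gives the time, the measured TCP pose, the force and the opening at its end, in the units of the state.
- bot.get_obs(): the state, without advancing time (a new reading comes with each control period).
- bot.capture(name): name is "side" or "top" or "wrist"; returns (picture, depth): 480x640x3 uint8, blue, green, red; 480x640 float32, mm along the optical axis (not along the pixel's ray), 0 where there is no reading.
- bot.camera_model(name): a dict with "K" (3x3 intrinsics, pixels), "camera_from_world" (4x4, takes a point from world to camera coordinates). Camera axes: x right, y down, z forward; pixel columns grow to the right and rows downward; lengths in mm; the calibration is good to about 2 mm. A picture is of the moment at which its call begins: read the wrist's pose just before it. camera_model takes no time and is no camera call; for the wrist camera it gives the pose at the moment of the call.
- bot.close_job(): hands the job in, once; it reports no verdict.
The state is a dict: "time": time; "joint_positions": joint angles; "dq": joint speeds; "tau": joint torques, N m; "tool_pos": TCP position; "tcp_rot": TCP orientation; "contact_force": force on the tool from outside, world axes, zero at the start; "moment": the same for the moment, N m; "grip_width": finger opening in mm.
Only numpy, scipy, OpenCV 4.12 (cv2) and the standard library are available. Lean on these libraries where they do the work, as an engineer would, in place of code of your own. Each camera call takes 0.05 s, during which the arm holds its last target. There are 200 camera calls.

TASK

Three rubber stoppers are left standing about on the tiled bench. With the fingertips, push them along the bench into the three-sided steel collecting bay through its open side, until every stopper is wholly inside and none sticks out past the open edge. Only sweep them, do not pick any up, and leave the glassware standing where it is; take the hand clear at the end.

Things in the scene. Friction and masses are not known exactly. Their poses are not given: they have to be found in the camera images.
- bay: low three-sided fence of sheet steel fixed to the bench, with no raised floor or sill (only a film-thin white mat marks the inside). Inside it is 120 mm deep (x) and 260 mm wide (y); walls 6 mm thick and 30 mm high. Origin: middle of the inside area, at bench level. Its x axis points from the open side to the back wall: the open edge is at x = -60 mm, the inner face of the back wall at x = +60 mm, the inner faces of the side walls at y = -130 and +130 mm. z is up.
- stopper1_mid (a point): centre (half-way up) of a black rubber laboratory stopper, a solid tapered plug 26 mm high, 34 mm across at the wide end and 28 mm across at the narrow end, about 20 to 40 g. It starts standing on its wide end on the bench, so this point starts 13 mm above the bench. The three stoppers are alike.
- stopper2_mid (a point): centre (half-way up) of a black rubber laboratory stopper, a solid tapered plug 26 mm high, 34 mm across at the wide end and 28 mm across at the narrow end, about 20 to 40 g. It starts standing on its wide end on the bench, so this point starts 13 mm above the bench. The three stoppers are alike.
- stopper3_mid (a point): centre (half-way up) of a black rubber laboratory stopper, a solid tapered plug 26 mm high, 34 mm across at the wide end and 28 mm across at the narrow end, about 20 to 40 g. It starts standing on its wide end on the bench, so this point starts 13 mm above the bench. The three stoppers are alike.
- weighing_bottle: bystander: small capped glass jar, 36 mm across and 55 mm high, standing upright among the stoppers. Origin: centre of its underside.
- beaker: bystander: open glass beaker, 64 mm across and 80 mm high, standing upright to one side of the bay. Origin: centre of its underside.
- flask: bystander: small conical glass flask, 60 mm across at the foot, 28 mm at the lip and 84 mm high, standing upright to one side of the bay. Origin: centre of its underside.
Things that resemble listed ones, but are neither listed nor needed, are in the scene too. Leave any purple look-alike of the part that bears stopper2_mid alone.

How it is judged:
By the outcome, as a careful person would: the job done as asked, in the order asked, and still so for the second after the job is handed in, with the robot touching nothing.
It also fails if it takes over 72 s, if anything falls off the work surface, if the arm or the gripper's body presses on something with over 40 N, if the wrist force passes 120 N, or if a joint passes its speed limit or range.

## Working session

There is one attempt and no reset: what is moved stays moved. The work goes in short steps, Python scripts to look and compute and a tool call to move; the robot and the scene stay as the last step left them, time stands still between calls to the robot, and variables do not carry over. Pictures are saved under pics/ and viewed, about 8 in all and at most 12, crops included, and the job is handed in when it is done.

Besides the shell and the picture viewer there is one more tool, called after ">>>" as name(argument=value, ...) on one line, values as JSON. carry_out: Moves the arm, as the interface text tells. Its arguments: {"type":"object","properties":{"deltas":{"type":"array","items":{"type":"array","items":{"type":"array","items":{"type":"number"}}}},"fingers":{"type":"number"}},"required":["deltas"]}

```bash
mkdir -p pics; ls
python3 - <<'E'
from plant import bot
import cv2,numpy as np
o=bot.get_obs();print(o)
for n in ("top","side"):
    im,d=bot.capture(n);cv2.imwrite(f"pics/{n}0.png",im);np.save(f"{n}0.npy",d)
    m=bot.camera_model(n);print(n,m)
E
```

```text
pics
{'time': 0.0, 'joint_positions': array([ 1.12602670e+00,  3.42724831e-01,  1.52504846e+00,  5.52219150e-06,
        1.27539492e+00, -1.45963175e-01]), 'dq': array([-4.66588226e-04, -9.46896407e-04,  1.38978105e-03, -1.39275128e-03,
       -8.05161774e-05, -1.36413046e-03]), 'tau': array([ 1.51822187e-04, -4.31249142e+01, -2.44210660e+01,  7.17918598e-02,
        5.61480399e-02, -1.14766399e-04]), 'tool_pos': array([154.36968433, 501.458214  , 291.53281724]), 'tcp_rot': array([-3.14003462e+00, -2.34381815e-04,  2.84278441e+00]), 'contact_force': array([-0.28998061,  0.78878263, -0.54926026]), 'moment': array([ 0.03159516,  0.00413664, -0.07690833]), 'grip_width': 91.74080668670575}
top {'K': array([[555.4973174 ,   0.        , 323.8081104 ],
       [  0.        , 555.4973174 , 244.64423057],
       [  0.        ,   0.        ,   1.        ]]), 'camera_from_world': array([[-7.99463341e-03, -9.99800057e-01, -1.83284702e-02,
         3.32382646e+01],
       [-9.85992298e-01,  1.09352772e-02, -1.66431991e-01,
         5.46806506e+02],
       [ 1.66599141e-01,  1.67411677e-02, -9.85882579e-01,
         9.18110797e+02],
       [ 0.00000000e+00,  0.00000000e+00,  0.00000000e+00,
         1.00000000e+00]])}
side {'K': array([[496.82800947,   0.        , 320.14275093],
       [  0.        , 496.82800947, 239.17805131],
       [  0.        ,   0.        ,   1.        ]]), 'camera_from_world': array([[ 8.43429869e-01, -5.37174028e-01, -8.37369842e-03,
        -4.47942138e+02],
       [-3.61026559e-01, -5.55176197e-01, -7.49292476e-01,
         2.35617655e+02],
       [ 3.97851580e-01,  6.34998783e-01, -6.62186278e-01,
         6.33670218e+02],
       [ 0.00000000e+00,  0.00000000e+00,  0.00000000e+00,
         1.00000000e+00]])}
```

View pics/top0.png

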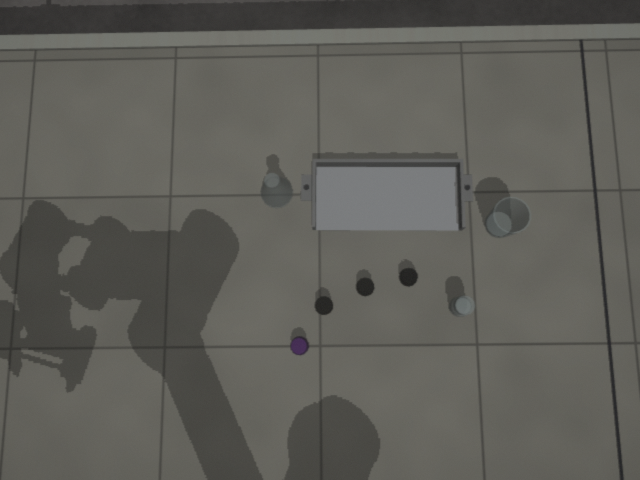

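View pics/side0.png

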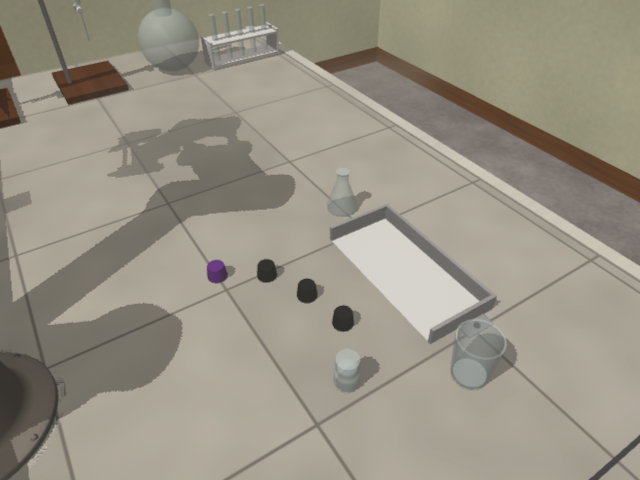

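Top view: black stoppers at (324,306), (365,287) and (409,277). The purple look-alike at (300,346) is to be left alone. The weighing bottle is at (463,306), the flask at (275,188), the beaker at (508,215), and the bay mat spans u 316-457, v 166-231 with its open side facing the robot. The side view agrees.

```bash
cat > h.py <<'E'
import numpy as np,cv2
def ray(m,u,v,z):
    K,T=m["K"],m["camera_from_world"];R,t=T[:3,:3],T[:3,3]
    d=R.T@np.linalg.inv(K)@[u,v,1];c=-R.T@t
    return (c+d*(z-c[2])/d[2])[:2].round(1)
def proj(m,P):
    p=m["camera_from_world"]@[*P,1];p=m["K"]@p[:3];return (p[:2]/p[2]).round(1)
def blobs(m,im,z=13):
    hsv=cv2.cvtColor(im,cv2.COLOR_BGR2HSV);b=((hsv[...,2]<34)).astype(np.uint8)
    p=((hsv[...,1]>90)&(hsv[...,0]>120)&(hsv[...,0]<165)&(hsv[...,2]>25)).astype(np.uint8)
    for n,k in(("black",b),("purple",p)):
        _,_,s,c=cv2.connectedComponentsWithStats(k)
        for i in range(1,len(s)):
            if 80<s[i,4]<1500 and s[i,1]>60:print(n,c[i].round(1),s[i,2:].tolist(),ray(m,*c[i],z))
E
python3 - <<'E'
from plant import bot
from h import *
for n in("top","side"):
    m=bot.camera_model(n);im=cv2.imread(f"pics/{n}0.png");print(n);blobs(m,im)
m=bot.camera_model("top");im=cv2.imread("pics/top0.png")
g=cv2.inRange(im,(115,)*3,(255,)*3);g[:100]=0
_,_,s,c=cv2.connectedComponentsWithStats(g);i=1+s[1:,4].argmax();
ys,xs=np.where(_==i);pts=np.c_[xs,ys];r=cv2.boxPoints(cv2.minAreaRect(pts.astype(np.float32)))
print("mat",[ray(m,*q,0) for q in r])
for n,u,v,z in(("wb cap",464,305.5,55),("flask lip",272,180,84),("flask foot",277,191,2),("beaker rim",511,215,80),("beaker base",499,224,2)):print(n,ray(m,u,v,z))
cv2.imwrite("pics/crop.png",cv2.convertScaleAbs(cv2.resize(im[130:370,240:560],None,fx=2.5,fy=2.5,interpolation=cv2.INTER_CUBIC),alpha=1.8))
E
```

```text
top
purple [298.5 345.6] [16, 16, 198] [374.6  74.1]
side
purple [215.6 271. ] [19, 23, 331] [372.1  70.6]
mat [array([584.1,  41. ]), array([701.8,  40.3]), array([ 698.3, -219.5]), array([ 581.1, -213.9])]
wb cap [ 439.3 -206.9]
flask lip [653.3 114.7]
flask foot [656.1 114.5]
beaker rim [ 588.4 -287.2]
beaker base [ 589.1 -289.9]
```

View pics/crop.png

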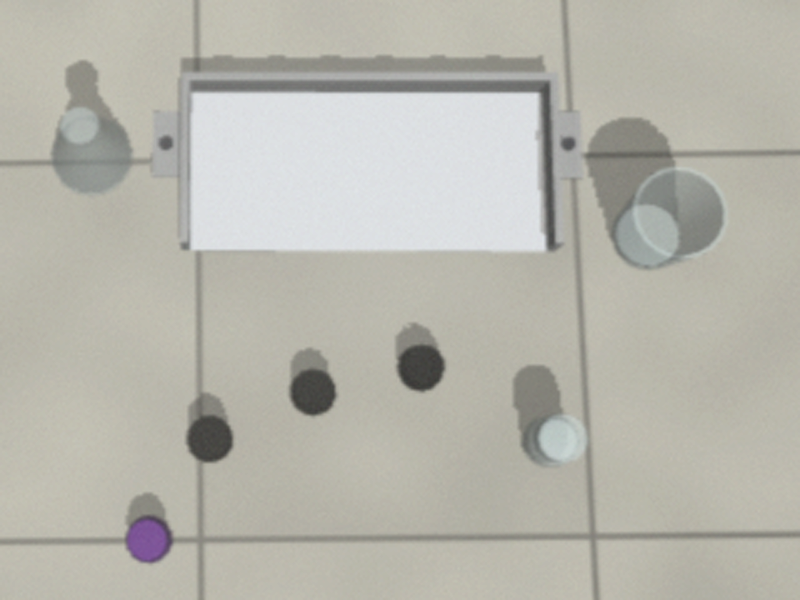

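The crop confirms three black stoppers, at full-frame (323.6,305.2), (365.2,286.4) and (408,276.8), and one purple plug, which stays where it is.

```bash
cat >> h.py <<'E'
def delta(o,P,pushdeg):
    # pushdeg: heading of tool -x in the world, degrees from +x
    y0=o["tcp_rot"][2];yaw=np.pi+np.radians(pushdeg)
    d=np.array(P)-o["tool_pos"];c,s=np.cos(y0),np.sin(y0)
    a=(yaw-y0+np.pi)%(2*np.pi)-np.pi
    return np.round([c*d[0]+s*d[1],s*d[0]-c*d[1],-d[2],-np.degrees(a)/5],2)
E
python3 - <<'E'
from plant import bot
from h import *
m=bot.camera_model("top");o=bot.get_obs()
S=[(323.6,305.2),(365.2,286.4),(408,276.8)];T=[(640,-20),(645,-80),(640,-138)]
for n,p,t in zip("ABC",S,T):
    q=ray(m,*p,17);v=np.array(t)-q;h=np.degrees(np.arctan2(v[1],v[0]));u=v/np.linalg.norm(v)
    print(n,q,"heading",h.round(1),"behind40",(q-40*u).round(1),"tool end",(np.array(t)-24*u).round(1))
    if n=="A":
        for z in(290,150,73):print(z,delta(o,[*(q-40*u),z],h))
E
```

```text
A [444.1  29.7] heading -14.2 behind40 [405.3  39.5] tool end [616.7 -14.1]
290 [-375.77 -367.66    1.63   -0.58]
150 [-375.77 -367.66  141.63   -0.58]
73 [-375.77 -367.66  218.63   -0.58]
B [476.5 -43.9] heading -12.1 behind40 [437.4 -35.5] tool end [621.5 -75. ]
C [ 492.8 -119.8] heading -7.0 behind40 [ 453.1 -114.9] tool end [ 616.2 -135.1]
```

>>> carry_out(deltas=[[[-376,-368,100,-0.58],[-376,-368,100,-0.58],[-376,-368,100,-0.58],[-376,-368,100,-0.58],[-376,-368,100,-0.58],[-376,-368,100,-0.58],[-376,-368,100,-0.58],[-376,-368,100,-0.58],[-376,-368,100,-0.58],[-376,-368,100,-0.58],[-376,-368,100,-0.58],[-376,-368,140,-0.58],[-376,-368,140,-0.58],[-376,-368,140,-0.58],[-376,-368,140,-0.58],[-376,-368,140,-0.58]]], fingers=14)

```text
time: 1.7
tool_pos: [406.0, 40.0, 153.5]
tcp_rot: [3.141, 0.002, 2.895]
contact_force: [-0.4, -0.2, 0.1]
grip_width: 14.1
```

Run:
```python
from plant import bot
from h import *
o=bot.get_obs();print(o["tool_pos"],o["tcp_rot"],o["grip_width"],o["time"])
print("down",delta(o,[405.3,39.5,73],-14.2))
im,d=bot.capture("wrist");m=bot.camera_model("wrist")
print(m)
for p in((444,29.7,17),(476.5,-44,17),(374.6,74,17)):print(proj(m,p))
cv2.imwrite("pics/w1.png",im)
```

```text
[405.9822365   40.02583293 153.54151498] [3.14108033e+00 2.44457529e-03 2.89492616e+00] 14.091595738292943 1.7
down [ 5.300e-01 -6.800e-01  8.054e+01  1.000e-02]
{'K': array([[412.21666529,   0.        , 320.3570262 ],
       [  0.        , 412.21666529, 233.11866093],
       [  0.        ,   0.        ,   1.        ]]), 'camera_from_world': array([[ 2.44287373e-01,  9.69699048e-01,  2.72678300e-03,
        -1.38695128e+02],
       [ 9.25357664e-01, -2.33955648e-01,  2.98291716e-01,
        -3.62863990e+02],
       [ 2.89891139e-01, -7.03456501e-02, -9.54470857e-01,
         1.43824173e+02],
       [ 0.00000000e+00,  0.00000000e+00,  0.00000000e+00,
         1.00000000e+00]])}
[318.1 307.9]
[220.8 376.4]
[364.3 182.3]
```

View pics/w1.png

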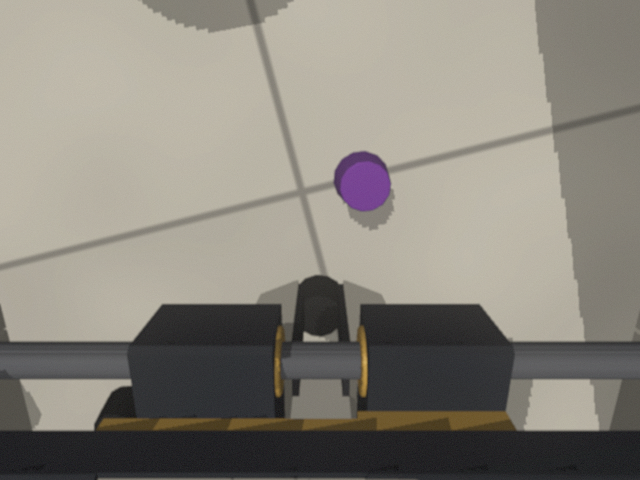

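The wrist view shows the black stopper at (320,308) as predicted (318,308), lined up between the fingers. The purple plug at (364,182) is clear. I'm descending now.

>>> carry_out(deltas=[[[0,0,25,0],[0,0,50,0],[0,0,70,0],[0,0,79,0],[0,0,79,0],[0,0,79,0]]])

```text
time: 2.35
tool_pos: [406.0, 39.5, 73.9]
tcp_rot: [3.141, 0.001, 2.894]
contact_force: [-0.0, -0.4, -0.3]
grip_width: 13.8
```

>>> carry_out(deltas=[[[-8,0,0,0],[-16,0,0,0],[-24,0,0,0],[-32,0,0,0],[-40,0,0,0],[-48,0,0,0],[-56,0,0,0],[-64,0,0,0],[-72,0,0,0],[-80,0,0,0],[-80,0,0,0]]])

```text
time: 3.45
tool_pos: [484.5, 19.4, 73.3]
tcp_rot: [3.141, 0.002, 2.893]
contact_force: [0.2, 0.6, 0.5]
grip_width: 13.7
```

Run:
```python
from plant import bot
from h import *
o=bot.get_obs();print(o["tool_pos"],o["contact_force"])
a,_=bot.capture("side");b,_=bot.capture("wrist")
cv2.imwrite("pics/p1.png",np.hstack([cv2.resize(a[180:420,160:480],(400,300)),cv2.resize(b,(400,300))]))
```

```text
[484.51394783  19.38194249  73.27448741] [0.21191213 0.59685997 0.4644465 ]
```

View pics/p1.png

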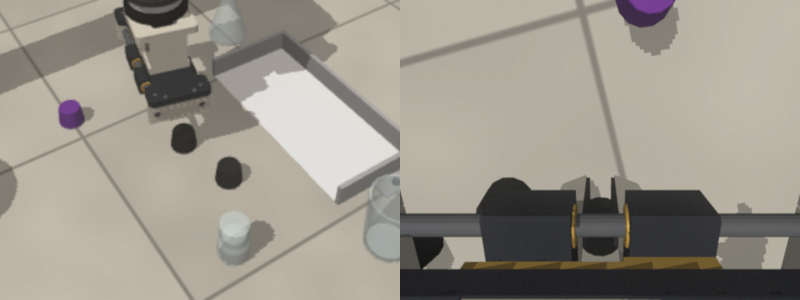

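The wrist view shows the stopper centred ahead of the fingers at about (600,225), upright, with the neighbours clear. Continuing the push.

>>> carry_out(deltas=[[[-8,0,0,0],[-16,0,0,0],[-24,0,0,0],[-32,0,0,0],[-40,0,0,0],[-48,0,0,0],[-56,0,0,0],[-64,0,0,0],[-72,0,0,0],[-80,0,0,0],[-88,0,0,0],[-96,0,0,0],[-104,0,0,0],[-112,0,0,0],[-120,0,0,0],[-128,0,0,0],[-134,0,0,0],[-136,0,0,0],[-136,0,0,0]]])

```text
time: 5.45
tool_pos: [615.1, -13.7, 73.1]
tcp_rot: [3.142, -0.0, 2.893]
contact_force: [-0.5, -0.1, -0.9]
grip_width: 14.3
```

>>> carry_out(deltas=[[[10,0,0,0],[20,0,0,0],[20,0,-40,0],[20,0,-80,0],[20,0,-80,0],[20,0,-80,0]]])

```text
time: 6.05
tool_pos: [595.7, -8.7, 154.2]
tcp_rot: [3.141, 0.002, 2.894]
contact_force: [-0.5, -0.6, -0.5]
grip_width: 13.8
```

Run:
```python
from plant import bot
from h import *
o=bot.get_obs();print(o["tool_pos"],o["contact_force"])
print("B above",delta(o,[437.4,-35.5,150],-12.1))
a,_=bot.capture("side")
cv2.imwrite("pics/p2.png",cv2.resize(a[150:420,160:520],(600,450)))
```

```text
[595.67110226  -8.72318657 154.22641946] [-0.47722729 -0.56310115 -0.54897058]
B above [146.85 -64.82   4.23  -0.42]
```

View pics/p2.png

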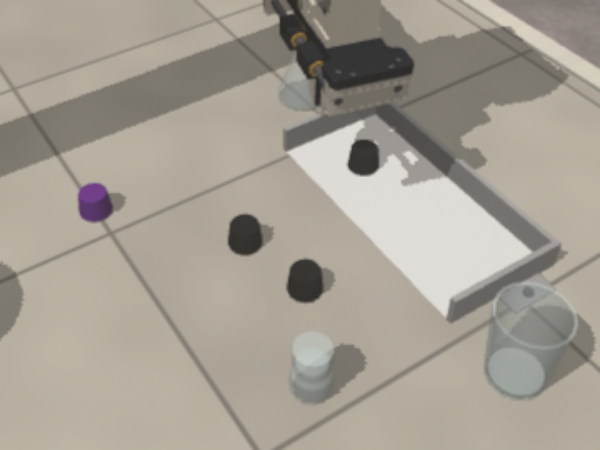

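Stopper A is upright well inside the bay at crop (364,157). Next is B.

>>> carry_out(deltas=[[[40,-20,0,0],[80,-40,0,-0.2],[120,-60,0,-0.4],[147,-65,0,-0.42],[147,-65,0,-0.42],[147,-65,30,-0.42],[147,-65,60,-0.42],[147,-65,80,-0.42],[147,-65,80,-0.42],[147,-65,80,-0.42]]])

```text
time: 7.1
tool_pos: [437.3, -35.6, 72.8]
tcp_rot: [3.141, -0.002, 2.93]
contact_force: [0.3, 0.6, -0.1]
grip_width: 13.6
```

Run:
```python
from plant import bot
from h import *
o=bot.get_obs();print(o["tool_pos"],o["tcp_rot"],delta(o,[621.5,-75,73],-12.1))
```

```text
[437.27509275 -35.5733397   72.76259446] [ 3.14142721e+00 -1.50944106e-03  2.93020357e+00] [-1.884e+02  1.000e-01 -2.400e-01 -0.000e+00]
```

>>> carry_out(deltas=[[[-8,0,0,0],[-16,0,0,0],[-24,0,0,0],[-32,0,0,0],[-40,0,0,0],[-48,0,0,0],[-56,0,0,0],[-64,0,0,0],[-72,0,0,0],[-80,0,0,0],[-88,0,0,0],[-96,0,0,0],[-104,0,0,0],[-112,0,0,0],[-120,0,0,0]]])

```text
time: 8.6
tool_pos: [555.1, -61.0, 73.2]
tcp_rot: [3.142, 0.0, 2.93]
contact_force: [-1.5, -0.2, 1.0]
grip_width: 13.9
```

>>> carry_out(deltas=[[[-8,0,0,0],[-16,0,0,0],[-24,0,0,0],[-32,0,0,0],[-40,0,0,0],[-48,0,0,0],[-56,0,0,0],[-62,0,0,0],[-66,0,0,0],[-68,0,0,0],[-68,0,0,0],[-58,0,0,0],[-48,0,0,0],[-48,0,-40,0],[-48,0,-80,0],[-48,0,-80,0],[-48,0,-80,0]]])

```text
time: 10.3
tool_pos: [601.6, -71.0, 154.2]
tcp_rot: [3.142, 0.002, 2.93]
contact_force: [0.4, 0.5, 0.2]
grip_width: 14.0
```

Run:
```python
from plant import bot
from h import *
o=bot.get_obs();print(o["tool_pos"],o["contact_force"])
print("C above",delta(o,[453.1,-114.9,152],-7))
a,_=bot.capture("side")
cv2.imwrite("pics/p3.png",cv2.resize(a[150:420,160:520],(600,450)))
```

```text
[601.5883618  -70.98116096 154.22457157] [0.40503622 0.46176383 0.16669471]
C above [135.96 -74.12   2.22  -1.02]
```

View pics/p3.png

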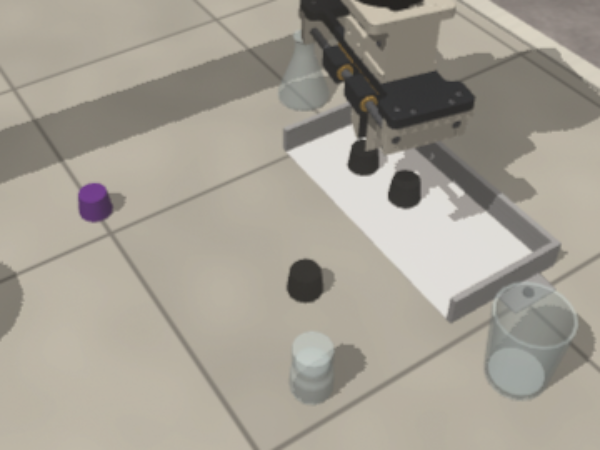

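Stopper B is inside and upright at (404,188), A is undisturbed at (364,157), and C is still at (305,280). Next is C.

>>> carry_out(deltas=[[[35,-20,0,-0.2],[70,-40,0,-0.5],[105,-60,0,-0.8],[136,-74,0,-1.02],[136,-74,0,-1.02],[136,-74,30,-1.02],[136,-74,60,-1.02],[136,-74,80,-1.02],[136,-74,80,-1.02],[136,-74,80,-1.02]]])

```text
time: 11.35
tool_pos: [452.9, -114.5, 72.7]
tcp_rot: [3.141, -0.002, 3.019]
contact_force: [-0.3, 0.2, 0.7]
grip_width: 14.2
```

Run:
```python
from plant import bot
from h import *
o=bot.get_obs();print(o["tool_pos"],o["tcp_rot"],delta(o,[616.2,-135.1,73],-7))
```

```text
[ 452.93276655 -114.50681203   72.70619456] [ 3.14100509e+00 -1.53158025e-03  3.01922733e+00] [-164.56   -0.51   -0.29   -0.  ]
```

>>> carry_out(deltas=[[[-8,0,0,0],[-16,0,0,0],[-24,0,0,0],[-32,0,0,0],[-40,0,0,0],[-48,0,0,0],[-56,0,0,0],[-64,0,0,0],[-72,0,0,0],[-80,0,0,0],[-88,0,0,0],[-96,0,0,0],[-104,0,0,0]]])

```text
time: 12.65
tool_pos: [556.7, -127.5, 73.2]
tcp_rot: [3.141, -0.0, 3.019]
contact_force: [0.2, 0.1, 0.5]
grip_width: 14.0
```

>>> carry_out(deltas=[[[-8,0,0,0],[-16,0,0,0],[-24,0,0,0],[-32,0,0,0],[-40,0,0,0],[-48,0,0,0],[-54,0,0,0],[-58,0,0,0],[-60,0,0,0],[-60,0,0,0],[-50,0,0,0],[-40,0,0,0],[-40,0,-40,0],[-40,0,-80,0],[-10,0,-120,0],[30,0,-150,0],[70,0,-150,0],[110,0,-150,0],[110,0,-150,0]]])

```text
time: 14.55
tool_pos: [441.9, -112.5, 223.0]
tcp_rot: [3.14, -0.005, 3.019]
contact_force: [0.1, -0.1, -0.1]
grip_width: 14.0
```

>>> carry_out(deltas=[[[0,50,0,0],[0,100,0,0],[0,150,0,0],[0,200,0,0],[0,250,0,0],[0,290,0,0],[0,290,0,0],[0,290,0,0],[0,290,0,0]]])

```text
time: 15.45
tool_pos: [482.4, 173.1, 223.1]
tcp_rot: [-3.141, -0.0, 3.019]
contact_force: [0.6, 0.1, -0.7]
grip_width: 14.0
```

Run:
```python
from plant import bot
from h import *
o=bot.get_obs();print(o["time"],o["tool_pos"],o["contact_force"])
a,_=bot.capture("side");b,_=bot.capture("top")
cv2.imwrite("pics/top4.png",b)
b=cv2.convertScaleAbs(b,alpha=1.8)
cv2.imwrite("pics/p4.png",np.hstack([cv2.resize(b[130:370,240:560],(400,300)),cv2.resize(a[150:420,160:520],(400,300))]))
m=bot.camera_model("top");g=cv2.imread("pics/top4.png").max(2)
mask=np.zeros_like(g);mask[170:320,318:456]=(g[170:320,318:456]<40)
_,_,s,c=cv2.connectedComponentsWithStats(mask)
for i in range(1,len(s)):
    if s[i,4]>60:print(s[i].tolist(),c[i].round(1),ray(m,*c[i],17))
```

```text
15.45 [482.38865593 173.08603571 223.07730161] [ 0.62814578  0.09755775 -0.71814702]
```

View pics/p4.png

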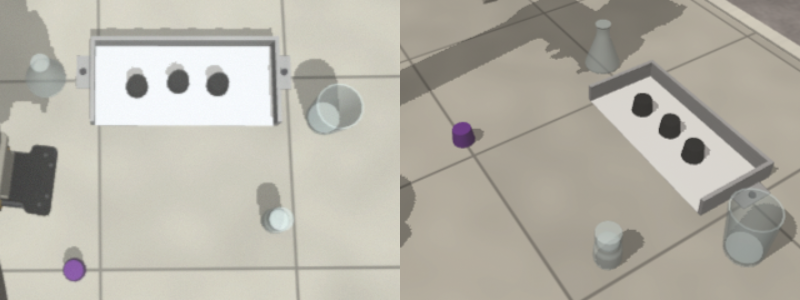

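Top half: the three stoppers stand at (137,86), (178,82) and (218,84). All are well short of the open edge at row 125, and the glassware and purple plug are where they started.

Run:
```python
from plant import bot
from h import *
m=bot.camera_model("top")
for u,v in((137,86),(178,82),(218,84)):print(ray(m,240+u*.8,130+v*.8,17))
bot.close_job()
```

```text
[635.8 -18.9]
[641.  -78.4]
[ 637.3 -136.1]
the job is handed in; nothing more can be done
```

All three black stoppers are wholly inside the bay, and I handed the job in after about 15.5 s of the 72 s allowed. I swept them in one at a time with the fingers nearly closed, so each was pushed and never picked up.

- **Stoppers:** in the last top image they stand at about x = 636, 641 and 637 mm. The open edge is at x of about 581–584 mm, so each clears it by roughly 35 mm or more. In y they lie between -136 and -19 mm, clear of both side walls.
- **Bystanders:** by eye in the last top and side pictures, the weighing bottle, beaker, flask and purple look-alike are where they started.
- **Robot:** the hand ended clear, with the tool at 223 mm height and away from the bay. Force readings after each move stayed around 1–2 N.
- **Failed check:** the automatic detection of the dark stoppers found none in either the first or the last images (threshold or mask too strict). The positions above were therefore read by hand from the pictures and converted with the camera calibration.

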